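Prop the die cutter's guard and park the cutting die

TASK

The cutting die is still under the clear hinged guard of the die cutter: throw the guard right back, swing the red prop stay up until it stands on its stop, and let the guard down to rest against the stay. Then take the die out from under the propped guard and set it down flat in the empty blue tray, leaving the guard propped and everything else where it stands.

Things in the scene. Friction and masses are not known exactly. Their poses are not given: they have to be found in the camera images.
- cutter: Grey-green roller die cutter, fixed. Origin: centre of its bed, at table level; x runs along the bed from the near end to the drive housing, y across it towards the guard's hinge, z up. Base plate 280 x 260 mm. Drive housing x 145..250, y -110..130, 135 mm high (a loose thread cone stands on it).
- bed (a point): Centre of the white bed surface, 30 mm above the table; the bed spans cutter x -100..100, y -88..100 mm. End walls at x = +-101..113 rise to 82 mm above the table, hinge ears on them at y 99..125 to 95 mm; low walls, 45 mm high, at y -96..-88 (open side) and y 100..108
- guard (a joint): Angle (rad) of the clear, yellow-framed guard flap (0.4 kg) about its hinge: 0 = closed, level; grows as its free side rises; 1.57 upright; stops at 2.1, leaning back. Damped, but does not hold: left free it sinks shut below upright and falls back to the stop beyond. At rest on the raised stay it reads about 1.38
- guard_hinge (a point): Middle of the guard's hinge axis: cutter x 0, y 105, z 90 mm; the axis runs along cutter x. The plate is 5 mm thick, 228 mm along x, and spans 25 to 180 mm from the axis; between the hinge ends (x within +-100 mm) nothing lies closer than 25 mm to the axis
- guard_bar (a point): Middle of the guard's black round grab bar, 12 mm thick, 120 mm long parallel to the hinge, 225 mm from the hinge axis in the plane of the plate; closed it is level with the hinge, 90 mm above the table, beyond the cutter's open side. Clear slot between the bar and the plate's edge: 39 mm.
- stay (a joint): Angle of the red prop stay about its pivot, rad: 0 = stowed, lying level along cutter -x under the guard; grows as its tip rises; 1.57 = upright; stops at 1.72, leaning slightly to cutter +x. It turns freely, in the upright plane through cutter x: it falls back below upright and stays up on its stop beyond. 80 g.
- stay_pivot (a point): Pivot of the stay: at cutter x 78, y 68, z 70 mm; the axis runs along cutter y. The stay is a straight red rod 11 mm thick, ending 150 mm from the pivot in a black rubber ball (18 mm) that meets the underside of the guard's plate when raised. A bracket stands at cutter x 90..102, y 53..83, up to 74 mm
- stay_pin (a point): Middle of the free part of the stay's grip pin: a red round pin 10 mm thick, parallel to the pivot axis, 135 mm from the pivot, sticking out of the rod towards cutter -y (from the rod's side at y 62.5 to y 31 mm). This point: 135 mm from the pivot, 20 mm to cutter -y of the rod's middle; stowed, 70 mm above the table
- die: The cutting die: closed outline of upright steel strip with orange upper edge, 44 mm (its x) by 70 mm (its y), 32 mm high, clipped corners, two flat parallel 50 mm long sides 44 mm apart to grip; origin at the centre of its underside. About 0.25 kg (0.17 to 0.35). Stands on the white bed, its long side roughly across the bed.
- tray_empty: Empty blue tray, fixed, outside 105 mm (x) by 125 mm (y), 14 mm high, walls and floor 4 mm; origin at the centre of its underside. The die goes here, on its floor.
- tray_full: Identical blue tray, fixed, taken by the round die; the two trays may be either way round.
- round_die: Round steel die, ring 62 mm across, 32 mm high, standing in the other tray; origin at the centre of its underside. Leave alone.
- glue_jar: Jar, 60 mm across, 95 mm high, standing near the cutter's open side; origin at the centre of its underside. Leave alone.
- thread_spool: Orange spool, 48 mm across, 44 mm high, near the cutter's open side; origin at the centre of its underside. Leave alone.
- thread_cone: Blue thread cone, 60 mm across at its foot, 70 mm high, standing on the drive housing (top 205 mm above the table); origin at the centre of its underside. Leave alone.
- mallet: Hammer, 200 mm long, lying beyond the trays. Leave alone.
- oil_bottle: Small bottle, 48 mm across, 120 mm high, to the left of the cutter; origin at the centre of its underside. Leave alone.
- awl: Awl, 150 mm long, lying to the left of the cutter. Leave alone.
Things that resemble listed ones, but are neither listed nor needed, are in the scene too. What is shaped like the tray_empty but black or orange is not meant.

How it is judged:
On the way, in this order (a step that is already met when the one before it is completed fails the run):
1. the guard is thrown back past upright (value of joint guard above 1.75 rad), for 0.1 s.
2. the stay stands raised on its stop (value of joint stay above 1.65 rad), for 0.2 s.
3. the guard rests against the raised stay (value of joint stay above 1.65 rad and value of joint guard between 1.28 and 1.48 rad and velocity of joint guard between -0.05 and 0.05 rad/s), for 0.2 s.
4. the die is lifted out of the bed (z of die in the frame of cutter above 0.1 m), for 0.1 s.
At the end, for the whole second after the job is handed in: The stay is raised (joint beyond 1.65 rad) and the guard rests on it (1.28 to 1.48 rad); the die lies at rest and upright (within 0.08 rad) on the floor of the empty tray, its centre within 30 mm (tray x) and 40 mm (tray y) of the tray's centre and its underside less than 8 mm above the table (value of joint stay above 1.65 rad and value of joint guard between 1.28 and 1.48 rad and x of die in the frame of tray_empty between -0.03 and 0.03 m and y of die in the frame of tray_empty between -0.04 and 0.04 m and z of die in the frame of tray_empty below 0.008 m and angle between die's own z axis and vertical below 0.08 rad and linear speed of die below 0.02 m/s); the robot touches nothing.
It fails at once if the die is lifted from the bed while the guard is not propped on its stay (z of die in the frame of cutter above 0.05 m and not (value of joint stay above 1.5 rad and value of joint guard between 1.2 and 1.55 rad)).
It fails at once if the round die, jar, spool, cone, mallet, oil bottle or awl is moved by more than 25 mm (distance of any of round_die, glue_jar, thread_spool, thread_cone, mallet, oil_bottle, awl from where it was at the start of the episode above 0.025 m).
It also fails if it takes over 72 s, if anything falls off the work surface, if the arm or the gripper's body presses on something with over 40 N, if the wrist force passes 120 N, or if a joint passes its speed limit or range.

ROBOT

A 7-joint arm with a two-finger parallel gripper is mounted at the origin on the work surface. World frame = base frame: x ahead of the robot, y to its left, z up, the work surface at z = 0. Lengths are in m, angles in rad, forces in N, time in s.
With the tool pointing down it reaches from about 0.425 to 0.875 m from the base axis. Payload 9.9 kg.
Tool frame: the origin (TCP) lies on the centre line of the jaws, within the pads' length; the fingertips stand 8 mm ahead of it and the grasp point (between the pads) lies 11 mm behind it; z points along the fingers, y is the line along which they close (so a half turn about z gives the same grasp; the last joint's range is limited). The gripper opens to 85 mm and grips with 20 to 120 N. Pads are 22 mm wide; open, the fingers measure 114 mm over their backs; the gripper's body (76 mm by 85 mm) begins 54 mm behind the grasp point. The pads swing forward as they close: fully open they stand 13 mm farther back than shut.
Start: joints at [-1.3, 0.576, 0.025, 1.437, -0.015, 1.129, -0.057], TCP at [0.234, 0.633, 0.239] pointing down, gripper open.
Joint ranges: [-2.76, 2.76], [-0.34, 2.15], [-1.52, 1.57], [0.19, 2.46], [-1.09, 4.23], [0.17, 1.99], [-2.82, 2.82]. Speed limits (rad/s): [2.22, 2.22, 3.01, 3.01, 3.14, 3.14, 3.14].

INTERFACE

Orientations are given as a 3x3 rotation matrix whose columns are the frame's x, y, z axes.
In Python, from cell import env, jaws, eyes, workorder gives the robot as it stands. Calls block until the motion is done:
- env.movep(position, orientation): joint-space move of the TCP to a pose.
- env.servo_line(position, speed=0.15, rotation=None): straight line of the TCP; rotation=None keeps the orientation; speed is the mean speed in m/s.
- env.move_j(angles): joint-space move.
- jaws.command_gripper(opening, force=None): opening from 0.0 (shut) to 1.0 (fully open); force is the grip in N (None keeps the last); returns when the fingers have stopped.
- env.sleep(seconds).
- env.solve_ik(position, orientation): joint angles nearest the present ones, or None.
- env.get_state(): the state.
- eyes.read_camera(name): name is "side" or "top" or "wrist"; returns a dict with "color" (420x560x3 uint8, red, green, blue), "depth" (420x560 float32, m along the optical axis (not along the pixel's ray), 0 where there is no reading), "intrinsics" (3x3 intrinsics, pixels), "R" (3x3) and "t" (3): a world point X has camera coordinates R X + t; the wrist camera has in their place "T_tool_cam" (4x4, takes a point from camera to tool coordinates, whose origin is the TCP and whose axes are the flange's). Camera axes: x right, y down, z forward; pixel columns grow to the right and rows downward; lengths in m; the calibration is good to about 2 mm. A picture is of the moment at which its call begins: read the wrist's pose just before it.
A pose or a line that the arm cannot do raises env.MotionError and nothing moves.
- workorder.finish_job(): hands the job in; it is judged then, once.
The state is a dict: "clock": time; "qpos": joint angles; "dq": joint speeds; "joint_torque": joint torques, N m; "eef_pos": TCP position; "eef_rot": TCP orientation; "force": force on the tool from outside, world axes, zero at the start; "moment": the same for the moment, N m; "width": opening from 0.0 (shut) to 1.0 (fully open); "grasp_force": force on a finger pad.
Only numpy, scipy, OpenCV 4.12 (cv2) and the standard library are available. Lean on these libraries where they do the work, as an engineer would, in place of code of your own. Each camera call takes 0.05 s, during which the arm holds its last target. There are 200 camera calls.

## Working session

There is one attempt and no reset: what is moved stays moved. The work goes in short steps, each a Python script; the robot and the scene stay as the last script left them, time stands still between calls to the robot, and variables do not carry over. Pictures are saved under pics/ and viewed, at most 10 in all, crops included, and the job is handed in when it is done.

```bash
ls; mkdir -p pics; python3 - <<'E'
from cell import env,jaws,eyes
import cv2,numpy as np
s=env.get_state();print(s['clock'],s['eef_pos'],s['eef_rot'],s['width'])
for n in('top','side'):
    c=eyes.read_camera(n);cv2.imwrite(f'pics/{n}0.png',c['color'][...,::-1]);np.savez(f'{n}0.npz',**c)
    print(n,c['intrinsics'],c['R'],c['t'])
E
```

```text
pics
0.0 [0.2343188  0.63255795 0.23844397] [[-9.37744569e-01  3.47325332e-01 -4.87536029e-04]
 [ 3.47325663e-01  9.37743264e-01 -1.56697710e-03]
 [-8.70672138e-05 -1.63875804e-03 -9.99998653e-01]] 1.002613447883019
top [[493.3254298    0.         282.46445926]
 [  0.         493.3254298  209.26327868]
 [  0.           0.           1.        ]] [[ 0.00992608 -0.99992516  0.00715188]
 [-0.99518153 -0.01057619 -0.09747753]
 [ 0.09754587 -0.00614985 -0.99521203]] [0.06181862 0.48749439 1.38803288]
side [[456.48815881   0.         278.41280115]
 [  0.         456.48815881 207.71732272]
 [  0.           0.           1.        ]] [[ 0.94349446 -0.33069991 -0.02134903]
 [-0.23316138 -0.61667452 -0.75189647]
 [ 0.23548669  0.71438793 -0.65893544]] [-0.43542002  0.22627311  1.12297578]
```

View pics/top0.png

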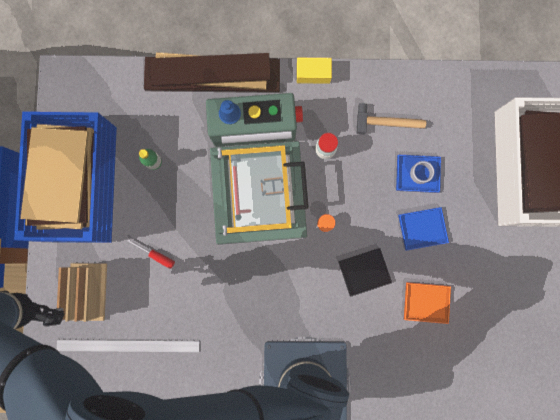

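View pics/side0.png

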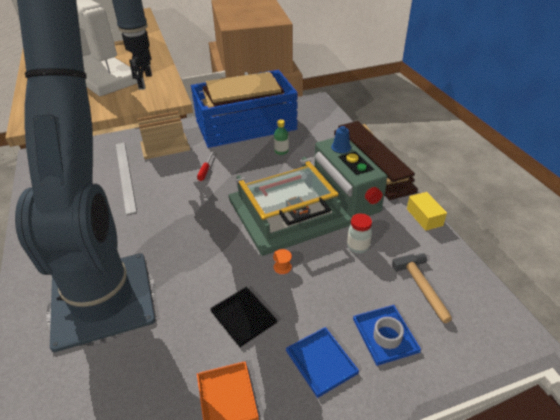

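The top picture shows the cutter at about (258,190), its housing at the top, hinge on the left and grab bar at (297,185). The die is under the guard at (272,186).

Tray candidates:
- Blue, empty: (425,228). This fits the description.
- Blue, holding the round die: (420,172). Not wanted.
- Black: (364,270). Not wanted.
- Orange: (428,302). Not wanted.
- Large blue crate: (65,175). Not wanted.

The grab bar is the black bar at (297,185). The grey outline at (333,183) is its shadow or a marking, not the bar. The spool is at (327,222).

```bash
cat > h.py <<'E'
import numpy as np,cv2
def ray(c,u,v,z):
    K,R,t=c['intrinsics'],c['R'],c['t']
    o=-R.T@t; d=R.T@np.linalg.inv(K)@np.array([u,v,1.])
    return o+d*(z-o[2])/d[2]
def proj(c,X):
    p=c['intrinsics']@(c['R']@np.asarray(X)+c['t']);return p[:2]/p[2]
def hsv(c): return cv2.cvtColor(c['color'],cv2.COLOR_RGB2HSV)
def rect(c,m,z):
    "min-area rectangle of a mask, corners cast to height z -> centre, two edge vectors"
    p=np.argwhere(m)[:,::-1]
    w=np.array([ray(c,u,v,z)[:2] for u,v in p],np.float32)
    return cv2.minAreaRect(w)
E
python3 - <<'E'
from h import *
c=dict(np.load('top0.npz'));H=hsv(c)
cr=c['color'][85:250,195:355];cv2.imwrite('pics/crop.png',cv2.resize(cr,None,fx=3.6,fy=3.6,interpolation=cv2.INTER_CUBIC)[:,:,::-1])
def reg(m,u0,v0,u1,v1):
    k=np.zeros_like(m);k[v0:v1,u0:u1]=m[v0:v1,u0:u1];return k
y=reg((H[...,0]>18)&(H[...,0]<32)&(H[...,1]>120)&(H[...,2]>110),210,140,300,245)
print('frame',y.sum(),rect(c,y,.0925))
g=reg((H[...,0]>60)&(H[...,0]<90)&(H[...,1]>40),200,145,315,250); print('base',g.sum(),rect(c,g,.0))
for n,b in(('e',(395,200,455,255)),('f',(390,145,450,197))):
    m=reg((H[...,0]>100)&(H[...,0]<125)&(H[...,1]>150),*b)
    print(n,m.sum(),rect(c,m,.012))
k=reg(c['color'].max(2)<45,284,155,312,215);p=np.argwhere(k);print('bar',p.min(0),p.max(0),rect(c,k,.094))
E
```

```text
frame 1037 ((0.5365671515464783, 0.14006318151950836), (0.2282673865556717, 0.17403101921081543), 5.081971645355225)
base 578 ((0.5403979420661926, 0.14041513204574585), (0.28005746006965637, 0.25910714268684387), 5.182489395141602)
e 1448 ((0.43740543723106384, -0.33882227540016174), (0.10212624818086624, 0.1264743059873581), 10.571296691894531)
f 992 ((0.5980699062347412, -0.327228844165802), (0.1256207823753357, 0.10295727849006653), 87.23068237304688)Traceback (most recent call last):
  File "<stdin>", line 12, in <module>
    return umr_minimum(a, axis, None, out, keepdims, initial, where)
ValueError: zero-size array to reduction operation minimum which has no identity
```

View pics/crop.png

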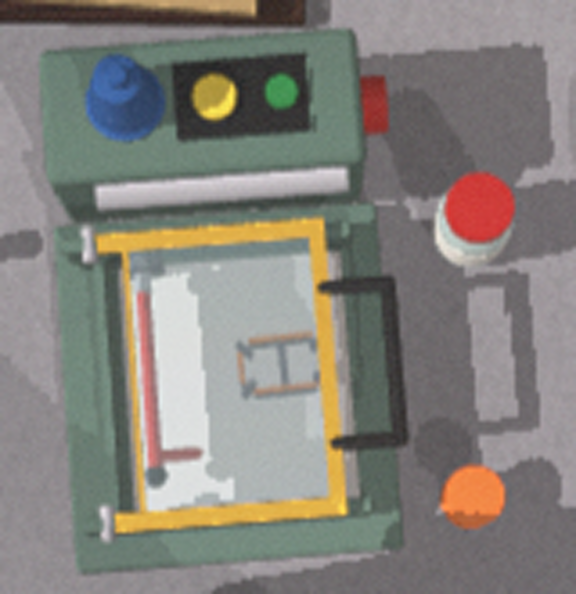

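The crop confirms the choice. The black U-shaped bar runs along crop x≈395, y 283–440, and the die with its orange edge is at crop (282,366). The red stay lies at crop (148,380), with its pin at (182,455). Next I'll pin down the cutter pose from the bar, the frame and both views.

```bash
python3 - <<'E'
from h import *
c=dict(np.load('top0.npz'));s=dict(np.load('side0.npz'));H=hsv(c)
a=np.deg2rad(5.13);ex=np.array([np.cos(a),np.sin(a)]);ey=np.array([-np.sin(a),np.cos(a)])
# bar in top: dark pixels
g=c['color'].astype(int).max(2)
k=np.zeros(g.shape,bool);k[160:212,286:311]=g[160:212,286:311]<62
w=np.array([ray(c,u,v,.092)[:2] for v,u in np.argwhere(k)]);
print('bar px',k.sum(),'along ex',(w@ex).min(),(w@ex).max(),'ey',(w@ey).min(),(w@ey).max())
y=np.zeros(g.shape,bool);y[140:245,210:300]=((H[...,0]>18)&(H[...,0]<32)&(H[...,1]>120)&(H[...,2]>110))[140:245,210:300]
w=np.array([ray(c,u,v,.0925)[:2] for v,u in np.argwhere(y)]);print('frame ex',(w@ex).min(),(w@ex).max(),'ey',(w@ey).min(),(w@ey).max())
r=np.zeros(g.shape,bool);r[150:225,225:255]=(((H[...,0]<6)|(H[...,0]>172))&(H[...,1]>70))[150:225,225:255]
w=np.array([ray(c,u,v,.074)[:2] for v,u in np.argwhere(r)]);print('stay ex',(w@ex).min(),(w@ex).max(),'ey',np.percentile(w@ey,[0,2,25,50,75,98,100]))
# hinge ends & housing top corners (crop px)
for n,(u,v),z in(('h1',(88,243),.09),('h2',(106,522),.09),('hTL',(43,53),.135),('hTR',(352,32),.135),('hBR',(360,165),.135),('hBL',(48,187),.135),
  ('die1',(243,346),.062),('die2',(318,334),.062),('die3',(319,388),.062),('die4',(245,396),.062)):
    p=ray(c,195+(u+.5)/3.6-.5,85+(v+.5)/3.6-.5,z)[:2];print(n,p.round(4),(p@ex).round(4),(p@ey).round(4))
# side view frame corners check
for (x0,y0) in((.5475,.0797),):
    pass
cr=s['color'][120:260,215:400];cv2.imwrite('pics/crops.png',cv2.resize(cr,None,fx=4,fy=4,interpolation=cv2.INTER_CUBIC)[:,:,::-1])
d=c['depth'];print('bar depth z check')
P=[]
for v,u in np.argwhere(k):
    z=d[v,u]
    if z>0:
        X=c['R'].T@(np.linalg.inv(c['intrinsics'])@[u,v,1]*z-c['t']);P.append(X)
P=np.array(P);P=P[P[:,2]>.08];print(len(P),np.median(P[:,2]),(P[:,:2]@ex).min(),(P[:,:2]@ex).max(),np.percentile(P[:,:2]@ey,[0,10,25,50]))
E
```

```text
bar px 171 along ex 0.4830410256661772 0.6118249441700928 ey -0.044881003679433554 0.008524495452613542
frame ex 0.4327490957022206 0.6610313056753403 ey 0.004502389904422304 0.17863445388539714
stay ex 0.48276953635166003 0.6170846943574725 ey [0.13809151 0.14543545 0.14712505 0.1489097  0.15067267 0.15224009
 0.15242442]
h1 [0.6366 0.2434] 0.6558 0.1855
h2 [0.4231 0.2251] 0.4415 0.1863
hTL [0.7708 0.2746] 0.7923 0.2046
hTR [0.7898 0.0438] 0.7906 -0.027
hBR [0.6882 0.037 ] 0.6887 -0.0247
hBL [0.6688 0.2684] 0.6901 0.2075
die1 [0.5626 0.1247] 0.5715 0.0739
die2 [0.5727 0.0665] 0.5764 0.0151
die3 [0.5304 0.0653] 0.5341 0.0177
die4 [0.5235 0.1226] 0.5324 0.0753
bar depth z check
171 0.09545602419402865 0.4827638597614877 0.6115392716020348 [-0.04455764 -0.0434836  -0.04196141 -0.037925  ]
```

View pics/crops.png

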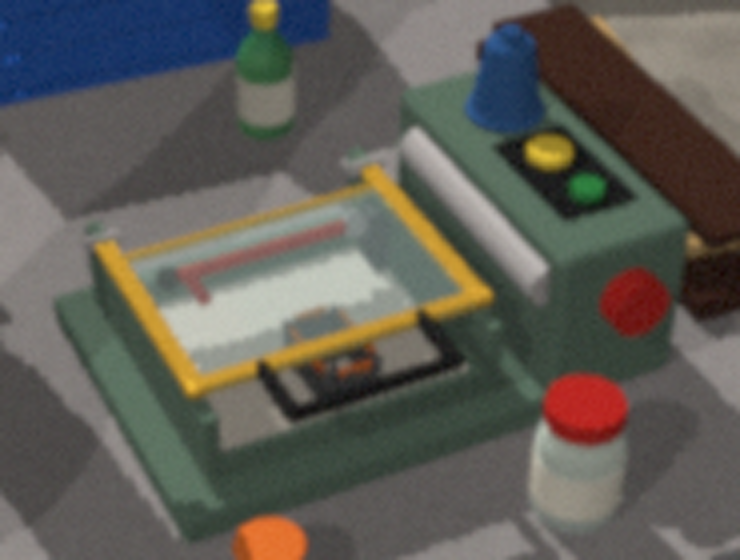

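The frame, bar, stay and hinge measurements agree to about 2 mm. That puts the cutter origin at 0.547·ex + 0.0803·ey, with a yaw of 5.13°. The side crop shows the clear plate down over the stay and die, with the bar on the open side at crop (370,385). Now the guard.

```bash
cat >> h.py <<'E'
a=np.deg2rad(5.13);EX=np.array([np.cos(a),np.sin(a),0]);EY=np.array([-np.sin(a),np.cos(a),0]);EZ=np.array([0,0,1.])
O=.547*EX+.0803*EY
def W(x,y,z): return O+x*EX+y*EY+z*EZ      # cutter (m) -> world
def down(y): y=np.asarray(y)/np.linalg.norm(y); return np.column_stack([np.cross(y,-EZ),y,-EZ])
G=.011
def bar(th,g=G): return W(0,.105-.225*np.cos(th),.09+.225*np.sin(th)-g)
def pin(th,dy=-.023,g=G): return W(.078-.135*np.cos(th),.068+dy,.07+.135*np.sin(th)-g)
def st(env,m=''):
    s=env.get_state();print(m,round(s['clock'],2),'p',s['eef_pos'].round(4),'F',np.round(s['force'],1),'w',round(s['width'],3),'gf',np.round(s['grasp_force'],1))
E
python3 - <<'E'
from h import *
from cell import env,jaws
R=down(EY)
for t in(0,.5,1,1.5,2.0):print(t,env.solve_ik(bar(t),R))
R2=down(EX);R3=down(-EX)
for t in(0,.8,1.7):print(t,env.solve_ik(pin(t),R2),env.solve_ik(pin(t),R3))
jaws.command_gripper(.42,30)
p=bar(0);env.movep(p+[0,0,.2],R);st(env)
env.servo_line(p,.2);st(env,'at bar')
jaws.command_gripper(0,30);st(env,'gripped')
E
```

```text
0 [-0.08911205  0.58774823 -0.02032455  1.9540023   0.01995812  0.60003025
  1.53783253]
0.5 [-0.22047436  0.44363837  0.09796868  1.85126772 -0.05594529  0.84932372
  1.56536749]
1 [-0.38586051  0.36676619  0.13556863  1.72940878 -0.05592928  1.04916906
  1.42901385]
1.5 [-0.50970304  0.37096697  0.05548736  1.6163367  -0.02198012  1.15489835
  1.21123003]
2.0 [-0.61741573  0.44858514 -0.03138604  1.54008997  0.01488996  1.15315113
  1.00859361]
0 [-0.60329365  0.5977663   0.25475811  2.08412157 -0.30367504  0.49417574
 -0.032554  ] [-0.15706073  0.59970814 -0.4070543   2.06808245  0.43706695  0.55612157
  2.35440134]
0.8 [-0.64924207  0.50373403  0.36120824  1.89790308 -0.24432159  0.78271457
 -0.06523786] [-0.12075585  0.49949195 -0.42195598  1.87881892  0.27173683  0.81956798
  2.54705426]
1.7 [-0.58065615  0.61434268  0.38791989  1.56660351 -0.26007511  1.0120055
 -0.02869989] [-0.1036454   0.60671995 -0.4221581   1.54692238  0.2732099   1.04678296
  2.63468334]
 3.12 p [0.5485 0.0104 0.2789] F [0.5 0.9 0.1] w 0.416 gf 0.0
at bar 4.27 p [0.549  0.0094 0.0798] F [ 0.3 -0.6  0.1] w 0.417 gf 0.0
gripped 4.6 p [0.549  0.0092 0.0799] F [-0.6 -1.7  6.9] w 0.126 gf 29.4
```

```bash
python3 - <<'E'
from h import *
from cell import env,jaws
for t in np.linspace(.22,2.0,9):
    env.servo_line(bar(t),.13);st(env,round(t,2))
E
```

```text
0.22 5.13 p [0.5485 0.0142 0.1281] F [ 3.9 -4.7 -2.2] w 0.128 gf 29.4
0.44 5.67 p [0.5471 0.0292 0.1752] F [ 2.6 -7.7  0.8] w 0.126 gf 29.4
0.66 6.2 p [0.545  0.0539 0.2181] F [  2.2 -12.2   6.2] w 0.124 gf 29.4
0.89 6.73 p [0.5422 0.0874 0.2548] F [ -0.7 -16.3  16.9] w 0.122 gf 30.3
1.11 7.27 p [0.5384 0.1302 0.2825] F [ -2.5 -14.4  24.3] w 0.128 gf 31.7
1.33 7.8 p [0.534  0.1799 0.2999] F [-4.2 -7.7 24.8] w 0.123 gf 32.7
1.56 8.33 p [0.5294 0.2313 0.3053] F [-1.5 -1.3 17. ] w 0.127 gf 32.7
1.78 8.87 p [0.5248 0.2813 0.2993] F [1.9 0.3 8. ] w 0.129 gf 32.6
2.0 9.4 p [0.5203 0.3283 0.2827] F [3.7 2.  2.2] w 0.126 gf 32.5
```

```bash
python3 - <<'E'
from h import *
from cell import env,jaws,eyes
jaws.command_gripper(.45);st(env,'rel')
env.servo_line(bar(2.0)+[0,0,.07],.25)
p=pin(0);
env.movep(W(-.057,.045,.26),down(EX));st(env)
c=eyes.read_camera('top');np.savez('top1.npz',**c);cv2.imwrite('pics/t1.png',cv2.resize(c['color'][85:250,180:355],None,fx=3.6,fy=3.6)[:,:,::-1])
H=hsv(c);m=np.zeros(H.shape[:2],bool);m[150:215,225:300]=((H[...,0]>5)&(H[...,0]<18)&(H[...,1]>110))[150:215,225:300]
w=np.array([(ray(c,u,v,.062)-O)@np.column_stack([EX,EY]) for v,u in np.argwhere(m)],np.float32)
print('die orange',len(w),w.min(0) if len(w) else 0,w.max(0) if len(w) else 0, cv2.minAreaRect(w) if len(w)>5 else 0)
E
```

```text
rel 9.78 p [0.5194 0.3266 0.2832] F [-1.4  1.2 -0.8] w 0.45 gf 0.5
 11.32 p [0.4769 0.1693 0.2598] F [-0.2  0.3  0.6] w 0.449 gf 0.0
die orange 96 [-0.01379796 -0.07175441] [ 0.03228871 -0.00144584] ((0.009236601181328297, -0.03619584068655968), (0.045111726969480515, 0.07035166770219803), 3.727555990219116)
```

View pics/t1.png

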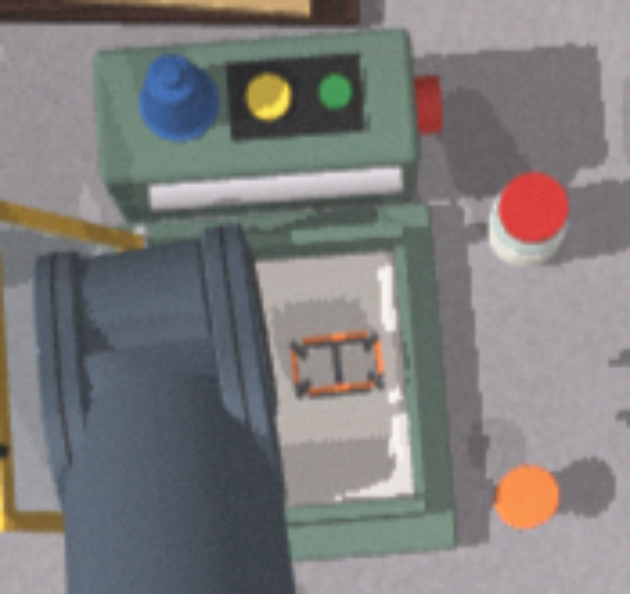

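The guard is lying back at the left, yellow at about (10,380). The die is in full view at crop (338,365), and measures 45×70 mm at cutter (9,−36), turned 3.7°. The arm is above the stay pin. Now the stay.

```bash
python3 - <<'E'
from h import *
from cell import env,jaws,eyes
env.servo_line(pin(0),.2);st(env,'at pin')
jaws.command_gripper(0,30);st(env,'grip')
if env.get_state()['width']>.05:
    for t in np.linspace(.25,1.70,7):
        env.servo_line(pin(t),.12);st(env,round(t,2))
E
```

```text
at pin 12.53 p [0.4774 0.1687 0.0597] F [ 0.9  0.4 -0.1] w 0.451 gf 0.0
grip 12.89 p [0.4787 0.169  0.0598] F [5.7 0.9 1.6] w 0.104 gf 29.5
0.25 13.32 p [0.4831 0.1695 0.0933] F [ 7.6  0.7 -3. ] w 0.101 gf 30.0
0.49 13.75 p [0.4956 0.1706 0.1235] F [11.1  0.7 -8. ] w 0.102 gf 30.5
0.73 14.18 p [0.5146 0.1723 0.1497] F [ 15.    1.4 -14.9] w 0.096 gf 30.1
0.98 14.6 p [0.537  0.1743 0.1701] F [  9.5   2.2 -13.1] w 0.103 gf 29.5
1.22 15.03 p [0.5637 0.1766 0.1851] F [ 0.1  1.9 -0.8] w 0.1 gf 30.0
1.46 15.45 p [0.5955 0.1794 0.1931] F [-1.8  1.1  4. ] w 0.101 gf 30.6
1.7 15.88 p [0.6286 0.1823 0.193 ] F [0.8 0.6 4.9] w 0.1 gf 30.9
```

```bash
python3 - <<'E'
from h import *
from cell import env,jaws,eyes
jaws.command_gripper(.4);st(env,'rel')
p=pin(1.7);env.servo_line(p+[0,0,.15],.25)
env.movep(bar(2.1)+[0,0,.09],down(EY));st(env)
for n in('top','side'):
    c=eyes.read_camera(n);np.savez(n+'2.npz',**c)
    if n=='side':cv2.imwrite('pics/s2.png',cv2.resize(c['color'][60:270,190:410],None,fx=2.7,fy=2.7)[:,:,::-1])
E
```

```text
rel 16.24 p [0.6282 0.1821 0.1927] F [0.2 1.  0.3] w 0.401 gf 0.0
 18.0 p [0.5185 0.3455 0.3621] F [ 0.2 -0.5  0.1] w 0.404 gf 0.0
```

View pics/s2.png

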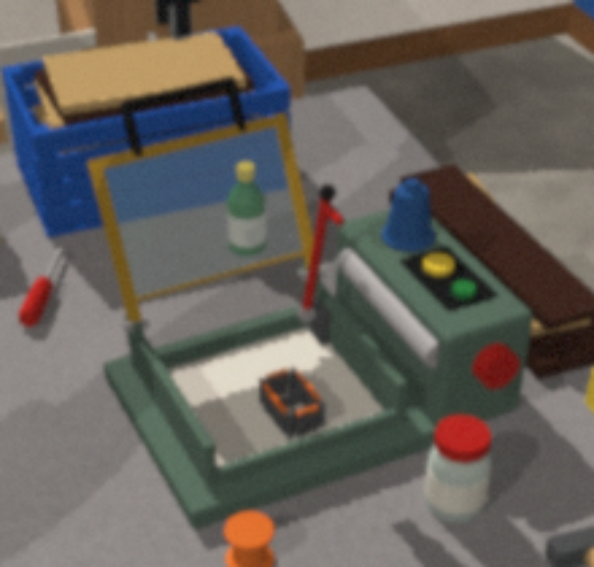

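The red stay stands at (318,245), leaning towards the housing. The guard is back, with its bar at (185,100), and the gripper is above it at (175,15). Now I'll lower the guard.

```bash
python3 - <<'E'
from h import *
from cell import env,jaws,eyes
env.servo_line(bar(2.1),.15);st(env,'at')
jaws.command_gripper(0,30);st(env,'grip')
if env.get_state()['width']>.07:
    for t in (1.92,1.74,1.57,1.47,1.42,1.40):
        env.servo_line(bar(t),.12 if t>1.5 else .06);st(env,t)
        if t<1.5 and abs(env.get_state()['force'][1])>15:break
E
```

```text
at 18.85 p [0.5187 0.3467 0.274 ] F [ 0.  -0.4  0.4] w 0.4 gf 0.0
grip 19.18 p [0.5186 0.3465 0.2744] F [ 0.4 -1.2  5.7] w 0.128 gf 29.4
1.92 19.66 p [0.5217 0.3113 0.2919] F [0.3 4.4 6.3] w 0.128 gf 29.6
1.74 20.14 p [0.5253 0.2714 0.3018] F [-0.2  1.7  6.7] w 0.131 gf 30.7
1.57 20.61 p [0.5286 0.233  0.3047] F [-0.4  0.9  8.7] w 0.125 gf 31.0
1.47 21.13 p [0.5305 0.2111 0.3031] F [ 1.1 -0.2  6.8] w 0.125 gf 31.1
1.42 21.47 p [0.5315 0.2002 0.3015] F [1.6 0.1 6.2] w 0.13 gf 31.2
1.4 21.72 p [0.5319 0.196  0.3008] F [2.1 0.  5. ] w 0.131 gf 31.2
```

```bash
cat >> h.py <<'E'
def tool(y,zdir):
    z=zdir/np.linalg.norm(zdir);y=y/np.linalg.norm(y);return np.column_stack([np.cross(y,z),y,z])
b=np.deg2rad(3.7);DX=np.cos(b)*EX+np.sin(b)*EY;DY=np.cross(EZ,DX)
T=np.deg2rad(8);RD=tool(-DX,np.sin(T)*DY-np.cos(T)*EZ)
DIE=W(.0092,-.0362,0)
E
python3 - <<'E'
from h import *
from cell import env,jaws,eyes
jaws.command_gripper(.35);st(env,'rel')
env.servo_line(bar(1.4)+[0,0,.08],.25)
for zz in(.36,.2,.044):print(env.solve_ik(DIE+[0,0,zz],RD))
env.movep(W(.0092,-.15,.37),RD);st(env)
jaws.command_gripper(.85)
for n in('top','side'):
    c=eyes.read_camera(n);np.savez(n+'3.npz',**c)
    if n=='side':cv2.imwrite('pics/s3.png',cv2.resize(c['color'][60:270,190:410],None,fx=2.7,fy=2.7)[:,:,::-1])
E
```

```text
rel 22.04 p [0.5312 0.1956 0.3002] F [ 0.3  0.3 -0. ] w 0.351 gf 0.0
[ 0.5132582   0.46625767 -1.07205206  1.52797285  0.28245407  1.33629892
  2.73525645]
[ 0.4981311   0.63230841 -1.07345275  1.78297393  0.48770904  1.02985946
  2.57128671]
[ 0.36538808  0.79401081 -0.85887486  1.93277876  0.68720368  0.72167727
  2.43866878]
 24.17 p [ 0.5599 -0.0189  0.3696] F [ 0.1 -1.  -0.4] w 0.35 gf 0.0
```

View pics/s3.png

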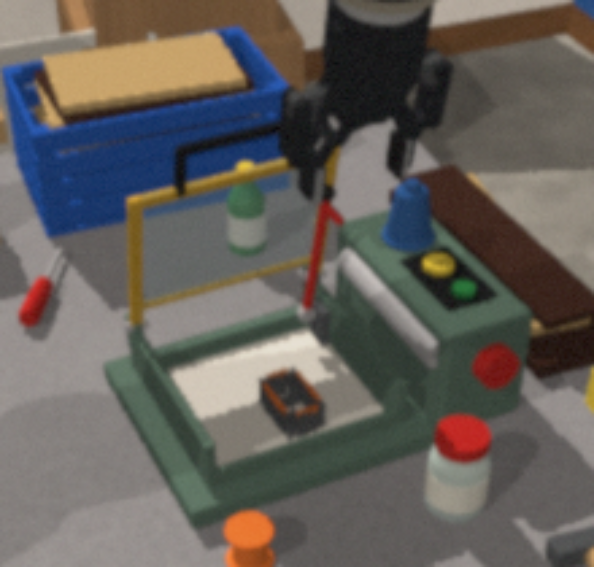

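The guard rests on the stay: the plate stands nearly upright and the ball touches it at (325,190). The die is unmoved at (292,400). Now I'll fetch it.

```bash
python3 - <<'E'
from h import *
from cell import env,jaws,eyes
env.servo_line(DIE+[0,0,.16]-.016*DY,.22);st(env)
env.servo_line(DIE+[0,0,.041],.12);st(env,'low')
jaws.command_gripper(0,60);st(env,'grip')
E
```

```text
25.95 p [0.5531 0.0776 0.1609] F [-0.7  0.9  0.1] w 0.849 gf 0.0
low 27.1 p [0.5505 0.0938 0.0417] F [ 1.2 -0.2  0.5] w 0.849 gf 0.0
grip 27.48 p [0.5508 0.0937 0.042 ] F [ 0.1 -1.2  7. ] w 0.501 gf 60.7
```

```bash
python3 - <<'E'
from h import *
from cell import env,jaws,eyes
env.servo_line(DIE+[0,0,.10]-.008*DY,.12);st(env,'up')
env.servo_line(DIE+[0,0,.21]-.06*DY,.15);st(env,'up2')
q=np.deg2rad(10.57);TX=np.array([np.cos(q),np.sin(q),0]);TY=np.cross(EZ,TX)
RP=tool(-TX,np.sin(T)*TY-np.cos(T)*EZ);C=np.array([.4374,-.3388,0])
env.servo_line(np.array([.50,-.18,.21]),.2);st(env)
env.movep(C+[0,0,.15],RP);st(env,'over')
env.servo_line(C+[0,0,.03],.12);env.servo_line(C+[0,0,.0165],.03);st(env,'down')
c=eyes.read_camera('top');np.savez('top4.npz',**c)
E
```

```text
up 28.12 p [0.5509 0.0853 0.0995] F [ 0.6 -0.8 -4. ] w 0.502 gf 61.2
up2 29.08 p [0.5587 0.0345 0.2092] F [-0.9 -1.3 -3.2] w 0.501 gf 61.2
 30.34 p [ 0.5003 -0.1787  0.2103] F [ 0.   0.8 -2.8] w 0.506 gf 61.1
over 33.77 p [ 0.4373 -0.3387  0.1497] F [-0.5  0.8 -3.4] w 0.503 gf 61.2
down 35.52 p [ 0.4374 -0.3388  0.0165] F [-0.2 -0.4 -4.2] w 0.502 gf 61.2
```

```bash
python3 - <<'E'
from h import *
from cell import env,jaws,eyes
p=np.array(env.get_state()['eef_pos'])
for i in range(6):
    if env.get_state()['force'][2]>-1.5:break
    p[2]-=.0007;env.servo_line(p,.01);st(env)
jaws.command_gripper(.64);st(env,'rel')
env.servo_line(p+[0,-.02,.14],.2)
env.movep(p+[-.02,-.1,.25],down([-1,-.2,0]));st(env)
for n in('top','side'):
    c=eyes.read_camera(n);np.savez(n+'5.npz',**c)
    k=c['color'][80:300,200:480] if n=='top' else c['color'][120:420,170:450]
    cv2.imwrite(f'pics/{n}5.png',cv2.resize(k,None,fx=2,fy=2)[:,:,::-1])
E
python3 -c "
import cv2,numpy as np
a=cv2.imread('pics/top5.png');b=cv2.imread('pics/side5.png');h=600
b=cv2.resize(b,None,fx=.7,fy=.7);a=cv2.resize(a,None,fx=.7,fy=.7)
o=np.zeros((420,784,3),np.uint8);o[:a.shape[0],:a.shape[1]]=a;o[:b.shape[0],392:392+b.shape[1]]=b;cv2.imwrite('pics/end.png',o)"
```

```text
35.83 p [ 0.4374 -0.3389  0.016 ] F [-0.9 -0.1  0.3] w 0.503 gf 61.5
rel 36.1 p [ 0.4374 -0.339   0.0159] F [ 0.  -0.5  0.1] w 0.641 gf 0.0
 37.57 p [ 0.4173 -0.4386  0.2652] F [0.1 0.1 0.4] w 0.639 gf 0.0
```

View pics/end.png

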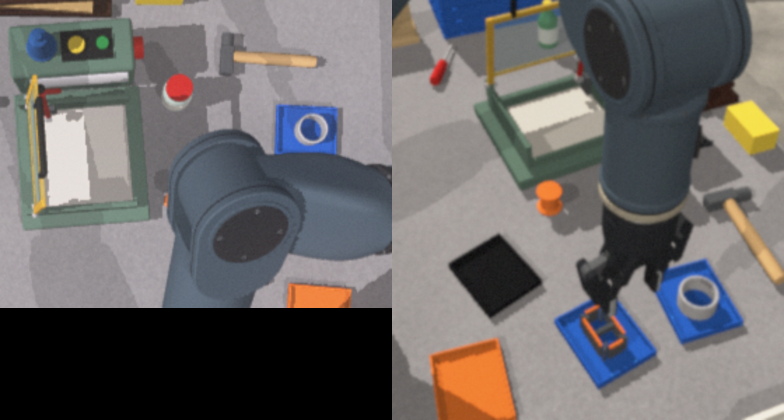

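The die sits in the empty blue tray at (603,327), with the guard still propped on its stay at about (45,100). I'll check the placing in numbers, then hand in.

```bash
python3 - <<'E'
from h import *
from cell import env,workorder
c=dict(np.load('side5.npz'));H=hsv(c)
m=np.zeros(H.shape[:2],bool);m[330:375,300:342]=((H[...,0]>4)&(H[...,0]<18)&(H[...,1]>120))[330:375,300:342]
r=rect(c,m,.036);print(m.sum(),r)
q=np.deg2rad(10.57);d=np.array(r[0])-[.4374,-.3388]
x,y=d@[np.cos(q),np.sin(q)],d@[-np.sin(q),np.cos(q)];print('in tray',x,y)
if m.sum()>30 and abs(x)<.02 and abs(y)<.025: print(workorder.finish_job());st(env)
E
```

```text
197 ((0.43733078241348267, -0.33836129307746887), (0.04637032002210617, 0.07486595213413239), 9.326631546020508)
in tray 1.2431863269164913e-05 0.00044395978076360395
the job is handed in; nothing more can be done
None
the job is handed in; nothing more can be done
```

The job is handed in at about 38 s of the 72 s allowed: the guard is propped on its raised stay, and the die lies in the empty blue tray, measured within 1 mm of its centre; no verdict was returned.

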